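# Put the leftover drive parts back into their stock bins

### The job

The four drive parts left over from the last build are piled in one stack on the bench: put each one back into the green bin that already holds its kind, lying flat on the bin's floor in the empty front half, the same way up as in the stack. Set each part down, do not let it drop, and leave the glue bottle and the dish of rivets standing where they are.

Things in the scene. Friction and masses are not known exactly. Their poses are not given: they have to be found in the camera images.
- coupling: Half of a jaw coupling, bare aluminium, top of the stack at the start. In mm: round body 40 diameter, 22 high, 16 bore, three jaws standing up from it to 34 overall. Origin: centre of its underside; z up through the jaws. About 0.1 kg.
- bearing: Sealed ball bearing, bright steel with dark seals, second from the top. In mm: 52 outside diameter, 25 bore, 15 high. Origin: centre of its underside; z is its axis. About 0.13 kg.
- pulley: Single-groove V-belt pulley, dark steel, third from the top. In mm: 64 diameter, 28 high, rims 6 high above and below the groove, 20 bore. Origin: centre of its underside; z is its axis. About 0.3 kg.
- flange_unit: Four-bolt flange bearing unit, grey iron, bottom of the stack, on the bench. In mm: plate 80 by 80 by 12, sides along its x and y; on it a round boss, 56 diameter, up to 34 overall (grip it there). Origin: centre of the plate's underside; z up. About 0.6 kg. Fits in front of the stock only with its sides about square to the bin's.
- bin_coupling: Green shelf bin, fixed, all four alike; mm: 200 (x) by 140 (y). Origin: centre of its underside. Low open front towards its -x. Floor, walls 3 thick; lip 22 high at the front; sides 24 high, 60 for x > 15; back 60. Front half (x -97 to 0) empty: a part set at about (-48, 0) stands clear. Stock in the rear half: two jaw coupling halves side by side, from x = 30.
- bin_bearing: Green shelf bin, fixed, all four alike; mm: 200 (x) by 140 (y). Origin: centre of its underside. Low open front towards its -x. Floor, walls 3 thick; lip 22 high at the front; sides 24 high, 60 for x > 15; back 60. Front half (x -97 to 0) empty: a part set at about (-48, 0) stands clear. Stock in the rear half: two bearings side by side, a third on top, from x = 22.
- bin_pulley: Green shelf bin, fixed, all four alike; mm: 200 (x) by 140 (y). Origin: centre of its underside. Low open front towards its -x. Floor, walls 3 thick; lip 22 high at the front; sides 24 high, 60 for x > 15; back 60. Front half (x -97 to 0) empty: a part set at about (-48, 0) stands clear. Stock in the rear half: two pulleys side by side, from x = 14.
- bin_flange: Green shelf bin, fixed, all four alike; mm: 200 (x) by 140 (y). Origin: centre of its underside. Low open front towards its -x. Floor, walls 3 thick; lip 22 high at the front; sides 24 high, 60 for x > 15; back 60. Front half (x -97 to 0) empty: a part set at about (-48, 0) stands clear. Stock in the rear half: one flange unit, plate from x = 6.
- glue_bottle: Loose white bottle, 36 mm diameter, blue pointed cap, 110 mm high, on the bench in one row with the stack and the dish. Origin: centre of its underside. (A like bottle stands farther aside.)
- rivet_dish: Loose round steel dish of blind rivets, 90 mm across the rim, 24 mm high, on the bench in one row with the stack and the bottle. Origin: centre of its underside.
There are look-alikes about, which are no part of the job. What is meant by the coupling is not black, blue or pink, and is the larger of those in its own colour.

How it is judged:
At the end, for the whole second after the job is handed in: Each part lies flat (within 0.1 rad, same way up as at the start) on the floor of the bin that holds its kind (underside within 5 mm of the floor), its centre inside the bin's front half, at rest (x of coupling in the frame of bin_coupling between -0.092 and 0 m and y of coupling in the frame of bin_coupling between -0.062 and 0.062 m and z of coupling in the frame of bin_coupling between -0.002 and 0.008 m and angle between each of coupling, bearing, pulley, flange_unit's own z axis and vertical below 0.1 rad and linear speed of each of coupling, bearing, pulley, flange_unit below 0.02 m/s and x of bearing in the frame of bin_bearing between -0.092 and 0 m and y of bearing in the frame of bin_bearing between -0.062 and 0.062 m and z of bearing in the frame of bin_bearing between -0.002 and 0.008 m and x of pulley in the frame of bin_pulley between -0.092 and 0 m and y of pulley in the frame of bin_pulley between -0.062 and 0.062 m and z of pulley in the frame of bin_pulley between -0.002 and 0.008 m and x of flange_unit in the frame of bin_flange between -0.092 and 0 m and y of flange_unit in the frame of bin_flange between -0.062 and 0.062 m and z of flange_unit in the frame of bin_flange between -0.002 and 0.008 m); the robot touches nothing.
It fails at once if the glue bottle or the rivet dish shifted by more than 30 mm or tipped (distance of any of glue_bottle, rivet_dish from where it was at the start of the episode above 0.03 m or angle between any of glue_bottle, rivet_dish's own z axis and vertical above 0.4 rad).
It fails at once if a part dropped: falling faster than 0.7 m/s (a free fall of over 25 mm) out of the fingers' grip ((linear speed of coupling above 0.7 m/s and contact force between coupling and the fingers below 0.1 N) or (linear speed of bearing above 0.7 m/s and contact force between bearing and the fingers below 0.1 N) or (linear speed of pulley above 0.7 m/s and contact force between pulley and the fingers below 0.1 N) or (linear speed of flange_unit above 0.7 m/s and contact force between flange_unit and the fingers below 0.1 N)).
It also fails if it takes over 115 s, if anything falls off the work surface, if the arm or the gripper's body presses on something with over 40 N, if the wrist force passes 120 N, or if a joint passes its speed limit or range.

### The arm

A 6-joint arm with a two-finger parallel gripper is mounted at the origin on the work surface. World frame = base frame: x ahead of the robot, y to its left, z up, the work surface at z = 0. Lengths are in m, angles in rad, forces in N, time in s.
With the tool pointing down it reaches from about 0.3 to 0.85 m from the base axis. Payload 5.4 kg.
Tool frame: the origin (TCP) lies at the very end of the fingers, on their centre line; the grasp point (between the pads) lies 19 mm behind it (hold_point_z is the distance from the TCP to the grasp point, in m); z points along the fingers, y is the line along which they close (so a half turn about z gives the same grasp; the last joint's range is limited). The gripper opens to 85 mm and grips with 20 to 120 N. Pads are 22 mm wide; open, the fingers measure 114 mm over their backs; the gripper's body (76 mm by 85 mm) begins 54 mm behind the grasp point. The pads swing forward as they close: fully open they stand 13 mm farther back than shut.
Start: joints at [-1.56, 0.158, 1.597, -0, 1.386, -0.21], TCP at [0.126, -0.561, 0.231] pointing down, gripper open.
Joint ranges: [-2.91, 2.91], [-0.94, 2.29], [0.18, 2.7], [-1.29, 4.43], [0.17, 2.64], [-3, 3]. Speed limits (rad/s): [2.57, 2.57, 3.14, 3.14, 3.14, 3.14].

### API

Orientations are given as a rotation vector (axis times angle).
In Python, from workcell import state, get_image, finish_job, hold_point_z gives the robot as it stands.
- The arm moves only by the shell command python3 -m pendant 'ROWS'. ROWS is JSON, a list of rows, each a list of 3 entries, a list of its own where there are three numbers: the opening, from -1 (shut) to 1 (fully open), then the shift along the tool's x, y, z normalised to -1 to 1, where 1 is 0.02 m, then the turn about the tool's z normalised to -1 to 1, where 1 is 5 degrees. A call has 1 to 5 rows; each row shifts and turns the commanded pose from where the row before left it, along the tool's axes as they then stand; what a row does not reach is not made up. A row lasts 1/12 s, in which the tool goes at most 41.7 mm and 7.16 degrees, less where a joint would pass 70% of its speed; a pose out of reach is approached as far as the arm can. A call with a number of a shift or a turn outside -1 to 1 is refused whole. A call with a gripper value outside its range is refused whole. The fingers move at their own pace and stop on an object; the grip force is fixed at half the most. Time passes only in rows, so rows that do not move let the fingers close. It gives the time, the measured TCP pose, the force, the opening and the grip force at its end, in the units of the state.
- state(): the state, without advancing time (a new reading comes with each control period).
- get_image(name): name is "side" or "top" or "wrist"; returns a dict with "frame" (420x560x3 uint8, red, green, blue), "depth" (420x560 float32, m along the optical axis (not along the pixel's ray), 0 where there is no reading), "fx", "fy", "cx", "cy" (pixels), "rvec" (rotation vector, rad) and "tvec" (3), from world to camera coordinates, as OpenCV has them. Camera axes: x right, y down, z forward; pixel columns grow to the right and rows downward; lengths in m; the calibration is good to about 2 mm. A picture is of the moment at which its call begins.
- finish_job(): hands the job in; it is judged then, once.
The state is a dict: "t": time; "q": joint angles; "dq": joint speeds; "joint_torque": joint torques, N m; "tool_pos": TCP position; "tcp_rot": TCP orientation; "ft_force": force on the tool from outside, world axes, zero at the start; "ft_torque": the same for the moment, N m; "finger_gap": finger opening in m; "grip_force": force on a finger pad.
Only numpy, scipy, OpenCV 4.12 (cv2) and the standard library are available. Lean on these libraries where they do the work, as an engineer would, in place of code of your own. Each camera call takes 0.05 s, during which the arm holds its last target. There are 200 camera calls.

## Working session

There is one attempt and no reset: what is moved stays moved. The work goes in short steps, Python scripts to look and compute and a shell command to move; the robot and the scene stay as the last step left them, time stands still between calls to the robot, and variables do not carry over. Pictures are saved under pics/ and viewed, at most 14 in all, crops included, and the job is handed in when it is done.

```bash
ls; mkdir -p pics; cat > h.py <<'E'
import numpy as np,cv2
from workcell import state,get_image,finish_job,hold_point_z
def cam(n):
    d=get_image(n);d['R']=cv2.Rodrigues(np.array(d['rvec'],float))[0];d['t']=np.array(d['tvec'],float).ravel();return d
def pts(d):
    z=d['depth'];v,u=np.indices(z.shape)
    P=np.stack([(u-d['cx'])/d['fx']*z,(v-d['cy'])/d['fy']*z,z],-1)
    return (P-d['t'])@d['R']
def ray(d,u,v,h):
    r=np.array([(u-d['cx'])/d['fx'],(v-d['cy'])/d['fy'],1])@d['R'];c=-d['t']@d['R']
    return c+r*(h-c[2])/r[2]
E
python3 - <<'E'
from h import *
import json
for n in ['top','side']:
    d=cam(n);cv2.imwrite(f'pics/{n}0.png',d['frame'][:,:,::-1]);np.savez(f'{n}0.npz',**d)
    print(n,-d['t']@d['R'],d['R'][2],(d['depth']==0).mean())
print(state(),hold_point_z)
E
```

```text
pics
top [ 0.41573223 -0.02714433  0.81978596] [ 0.13669797  0.04621368 -0.98953421] 0.004026360544217687
side [ 0.20262836 -0.45796492  0.73140285] [ 0.38301053  0.51756548 -0.76513326] 0.0039625850340136055
{'t': 0.1, 'q': array([-1.56010557e+00,  1.59019320e-01,  1.59810886e+00, -1.80723906e-05,
        1.38623430e+00, -2.10146508e-01]), 'dq': array([-0.00022549, -0.00114372, -0.00397545, -0.00171126, -0.00013707,
        0.00024717]), 'joint_torque': array([-8.94487566e-04, -3.96992218e+01, -3.32339573e+01, -8.25049119e-05,
        4.23620120e-03, -2.10970676e-06]), 'tool_pos': array([ 0.12589362, -0.5604806 ,  0.23039539]), 'tcp_rot': array([-3.12070787e+00, -3.45996847e-01, -2.48885909e-04]), 'ft_force': array([ 0.75197229, -0.43805403, -0.07458832]), 'ft_torque': array([-0.00116976, -0.01893424,  0.02898126]), 'grip_force': 0.0, 'finger_gap': 0.08546308564470684} 0.0187
```

View pics/top0.png

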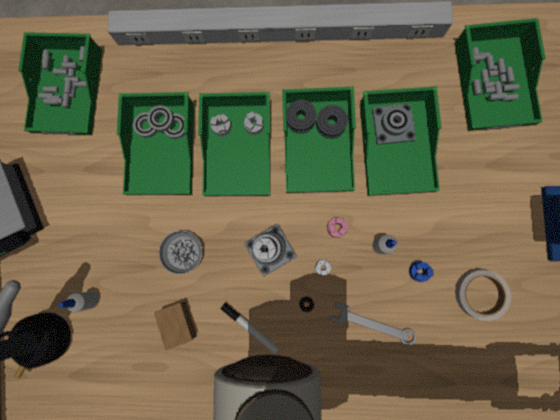

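View pics/side0.png

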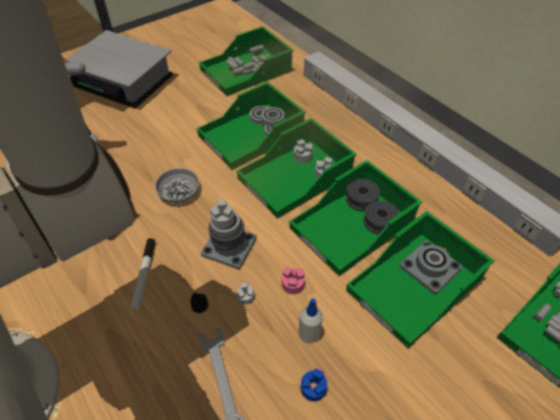

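Top view: the stack is at (268,248) between the rivet dish (181,252) and the glue bottle (387,243). The four bins are, left to right, bearing (157,143), coupling (236,143), pulley (319,140) and flange (401,140). The outer two bins, (60,83) and (502,75), hold only shafts or rivets. Coupling candidates in the top view:
- stack top (266,248), silver
- small silver (323,267)
- pink (338,227)
- blue (421,271)
- black (307,304)
- stock halves (220,124) and (254,121)

I choose the stack top: it is bare aluminium and the larger silver one. Next I measure it and check it in a crop.

```bash
python3 - <<'E'
from h import *
d=dict(np.load('top0.npz'));P=pts(d);
for n,(u,v) in dict(bench=(230,220),right=(450,230),up=(268,70),stack=(266,248),dish=(181,252)).items(): print(n,P[v,u].round(3))
hsv=cv2.cvtColor(d['frame'],cv2.COLOR_RGB2HSV)
m=cv2.inRange(hsv,(45,80,30),(80,255,255))
n,l,s,c=cv2.connectedComponentsWithStats(m)
for i in range(1,n):
    if s[i,4]<800: continue
    Q=P[l==i];
    Z=Q[:,2]
    a=Q[(Z<.075)]
    r=cv2.minAreaRect((a[:,:2]*1000).astype(np.float32))
    hi=a[a[:,2]>.045]
    print(s[i,:4],'rect c',np.round(r[0],1),np.round(r[1],1),round(r[2],2),'zmax',np.percentile(Z,[5,50,99]).round(3),'hi mean',hi[:,:2].mean(0).round(3))
# stack
q=P[205:295,225:310].reshape(-1,3)
q=q[q[:,2]>.006]
for lo,hi in [(.006,.018),(.028,.038),(.055,.066),(.07,.08),(.088,.1),(.1,.106),(.106,.115),(.04,.2)]:
    a=q[(q[:,2]>lo)&(q[:,2]<hi)]
    if len(a)>5:
        r=cv2.minAreaRect((a[:,:2]*1000).astype(np.float32));e=cv2.minEnclosingCircle((a[:,:2]*1000).astype(np.float32));print(lo,hi,len(a),np.round(r[0],1),np.round(r[1],1),round(r[2],1),np.round(e[0],1),round(e[1],1))
for nm,(x0,x1,y0,y1) in dict(dish=(150,212,222,285),bottle=(365,405,225,262)).items():
    a=P[y0:y1,x0:x1].reshape(-1,3);a=a[a[:,2]>.01];e=cv2.minEnclosingCircle((a[:,:2]*1000).astype(np.float32));print(nm,np.round(e[0],1),e[1],a[:,2].max())
c=[cv2.resize(d['frame'][215:285,215:345],None,fx=5,fy=5,interpolation=2)]
cv2.imwrite('pics/crop.png',c[0][:,:,::-1])
E
```

```text
bench [0.508 0.099 0.002]
right [ 0.488 -0.351 -0.002]
up [ 0.84   0.022 -0.   ]
stack [0.45  0.023 0.013]
dish [0.441 0.198 0.009]
[455  18  90 112] rect c [ 801.  -464.9] [205.4 159.3] 4.73 zmax [0.001 0.007 0.064] hi mean [ 0.871 -0.455]
[ 19  33  83 101] rect c [817.3 477.4] [160.4 243.6] 86.52 zmax [0.002 0.009 0.064] hi mean [0.868 0.469]
[282  87  74 106] rect c [666.7 -84.1] [204.7 142.6] 1.76 zmax [0.001 0.004 0.064] hi mean [ 0.744 -0.082]
[361  87  80 108] rect c [ 662.2 -248.9] [204.3 144.1] 2.89 zmax [0.001 0.004 0.064] hi mean [ 0.735 -0.248]
[117  92  77 103] rect c [662.3 251.7] [204.4 145.4] 0.35 zmax [0.001 0.005 0.064] hi mean [0.734 0.256]
[198  92  72 104] rect c [673.8  91.8] [233.1 154.7] 0.92 zmax [0.001 0.004 0.064] hi mean [0.734 0.09 ]
0.006 0.018 664 [446.8  15. ] [80.1 79.8] 30.5 [446.   15.4] 55.0
0.028 0.038 13 [434.4  10.7] [41. 15.] 51.2 [437.3   8.2] 20.7
0.055 0.066 290 [446.9  16.3] [62.5 61.3] 0.2 [446.4  15.9] 31.9
0.07 0.08 217 [446.4  18.1] [50.4 50.6] 1.3 [446.8  18.7] 25.8
0.088 0.1 125 [445.3  20.4] [37.9 38.3] 0.6 [444.6  20.5] 19.9
0.1 0.106 46 [443.4  19.3] [32.  36.9] 45.4 [443.6  20.2] 19.2
0.106 0.115 161 [442.7  20.8] [35.8 32.6] 85.9 [444.2  20.7] 18.9
0.04 0.2 864 [446.9  15.5] [62.5 62.9] 0.2 [446.3  15.8] 31.9
dish [432.3 106.3] 134.4596405029297 0.8197859577513091
bottle [ 437.6 -127. ] 102.25067138671875 0.8197859577513091
```

View pics/crop.png

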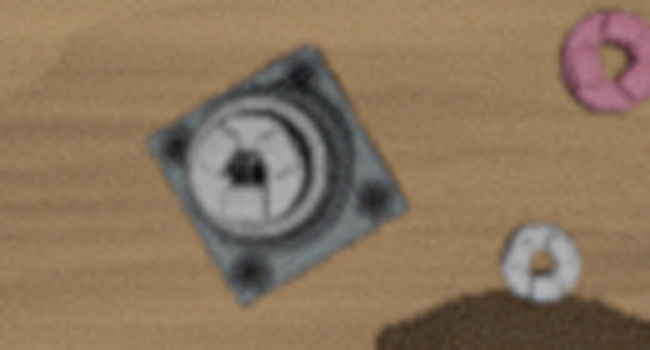

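The crop confirms the choice: the jawed coupling tops the stack at crop (243,170), with three jaws, nearly twice the size of the small silver one at (540,260). Depth gives levels of 12, 62, 77 and 99–111 mm with diameters 80, 64, 52 and 40, which match the given sizes. Now I refine the bins and the bystanders, and turn the tool square.

```bash
cat >> h.py <<'E'
def ang():
    R=cv2.Rodrigues(np.array(state()['tcp_rot'],float))[0];return np.degrees(np.arctan2(R[1,0],R[0,0]))
def go(x,y,z,a=None):
    "units (20mm, 5deg): turn first, then shifts in turned frame"
    s=state();p=s['tool_pos'];a0=ang();a=a0 if a is None else a
    t=np.radians(a);d=np.array([x,y,z])-p
    print('t%.1f'%s['t'],'pos',(p*1000).round(1),'a %.2f'%a0,'turn',round((a0-a)/5,2),'xyz',(np.array([d@[np.cos(t),np.sin(t),0],d@[np.sin(t),-np.cos(t),0],-d[2]])/.02).round(2),'f',s['ft_force'].round(1),'gap %.4f'%s['finger_gap'],'q6 %.2f'%s['q'][5])
E
python3 - <<'E'
from h import *
d=dict(np.load('top0.npz'));P=pts(d)
hsv=cv2.cvtColor(d['frame'],cv2.COLOR_RGB2HSV)
m=cv2.inRange(hsv,(45,80,30),(80,255,255))
n,l,s,c=cv2.connectedComponentsWithStats(cv2.morphologyEx(m,cv2.MORPH_OPEN,np.ones((3,3))))
for i in range(1,n):
    if s[i,4]<800: continue
    Q=P[l==i]
    o=Q[(Q[:,2]>.012)&(Q[:,2]<.066)];lo=Q[Q[:,2]<.008]
    for a in (o,lo):
        r=cv2.minAreaRect((a[:,:2]*1000).astype(np.float32));print(np.round(r[0],1),np.round(r[1],1),round(r[2],2),end=' | ')
    # side wall directions from high points
    print()
for nm,(x0,x1,y0,y1) in dict(dish=(150,212,222,285),bottle=(365,405,225,262)).items():
    a=P[y0:y1,x0:x1].reshape(-1,3);a=a[(a[:,2]>.012)&(a[:,2]<.2)];e=cv2.minEnclosingCircle((a[:,:2]*1000).astype(np.float32));print(nm,np.round(e[0],1),e[1],a[:,2].max())
E
python3 -m pendant '[[1,[0,0,0],0.71],[1,[0,0,0],0.71],[1,[0,0,0],0.71]]'
python3 -c "
from h import *
go(.4445,.0205,.2)"
```

```text
[ 800.4 -458.1] [205.4 145.7] 4.73 | [ 802.2 -466.1] [194.9 156.8] 4.95 | 
[798.  471.2] [145.8 205.8] 86.59 | [803.5 479. ] [158.5 188.2] 87.1 | 
[666.7 -84.1] [204.7 142.6] 1.76 | [669.  -82.7] [189.9 137.6] 1.56 | 
[ 662.2 -248.9] [204.3 144.1] 2.89 | [ 664.8 -248.9] [190.7 138.1] 3.36 | 
[662.6 251.5] [204.4 145.2] 0.86 | [664.9 251.4] [189.9 138.6] 0.39 | 
[659.4  86.4] [204.5 142.6] 0.35 | [662.3  87.2] [190.1 133.2] 0.76 | 
dish [440.8 196.4] 44.769744873046875 0.027269863815821086
bottle [ 455.8 -209.4] 17.954004287719727 0.1116260545098179
t: 0.35
tool_pos: [0.1259, -0.5607, 0.2307]
tcp_rot: [-3.14, -0.05, 0.0]
ft_force: [0.1, 0.1, -0.5]
finger_gap: 0.0855
grip_force: 0.0
t0.3 pos [ 125.9 -560.7  230.7] a 1.82 turn 0.0 xyz [ 16.85 -28.54   1.53] f [ 0.1  0.1 -0.5] gap 0.0855 q6 -0.02
```

```bash
R='python3 -m pendant'
python3 -m pendant '[[1,[0.58,-1,0.05],0],[1,[0.58,-1,0.05],0],[1,[0.58,-1,0.05],0],[1,[0.58,-1,0.05],0],[1,[0.58,-1,0.05],0]]' | head -2
python3 -m pendant '[[1,[0.58,-1,0.05],0],[1,[0.58,-1,0.05],0],[1,[0.58,-1,0.05],0],[1,[0.58,-1,0.05],0],[1,[0.58,-1,0.05],0]]' | head -2
python3 -m pendant '[[1,[0.58,-1,0.05],0],[1,[0.58,-1,0.05],0],[1,[0.58,-1,0.05],0],[1,[0.58,-1,0.05],0],[1,[0.58,-1,0.05],0]]' | head -2
python3 -m pendant '[[1,[0.58,-1,0.05],0],[1,[0.58,-1,0.05],0],[1,[0.58,-1,0.05],0],[1,[0.58,-1,0.05],0],[1,[0.58,-1,0.05],0]]' | head -2
python3 -m pendant '[[1,[0.58,-1,0.05],0],[1,[0.58,-1,0.05],0],[1,[0.58,-1,0.05],0],[1,[0.58,-1,0.05],0],[1,[0.58,-1,0.05],0]]' | head -2
python3 -m pendant '[[1,[0.58,-1,0.05],0],[1,[0.58,-1,0.05],0],[1,[0.58,-1,0.05],0],[1,[0,0,0],0]]' | head -2
python3 -c "
from h import *
go(.4445,.0205,.081)"
```

```text
t: 0.77
tool_pos: [0.1807, -0.4577, 0.2257]
t: 1.18
tool_pos: [0.2351, -0.3557, 0.2208]
t: 1.6
tool_pos: [0.2895, -0.2538, 0.2159]
t: 2.02
tool_pos: [0.344, -0.1519, 0.2109]
t: 2.43
tool_pos: [0.3984, -0.0499, 0.2059]
t: 2.77
tool_pos: [0.4315, 0.0128, 0.2027]
t2.8 pos [431.5  12.8 202.7] a 2.19 turn 0.0 xyz [ 0.66 -0.36  6.09] f [-0.8 -1.6 -0.6] gap 0.0854 q6 1.28
```

```bash
python3 -m pendant '[[1,[0.66,-0.36,0],0],[1,[0,0,1],0],[1,[0,0,1],0],[1,[0,0,1],0],[1,[0,0,1],0]]' | head -2
python3 -m pendant '[[1,[0,0,1],0],[1,[0,0,0.6],0],[1,[0,0,0.4],0],[1,[0,0,0.1],0],[1,[0,0,0],0]]' | head -4
python3 -c "
from h import *
go(.4445,.0205,.081)
d=cam('side');cv2.imwrite('pics/s1.png',cv2.resize(d['frame'][150:300,120:320],None,fx=3,fy=3)[:,:,::-1])"
```

```text
t: 3.18
tool_pos: [0.4435, 0.0173, 0.1222]
t: 3.6
tool_pos: [0.4436, 0.0174, 0.081]
tcp_rot: [-3.141, -0.054, 0.001]
ft_force: [0.1, 0.2, 0.1]
t3.6 pos [443.6  17.4  81. ] a 1.99 turn 0.0 xyz [ 0.05 -0.15  0.  ] f [0.1 0.2 0.1] gap 0.0849 q6 1.30
```

View pics/s1.png

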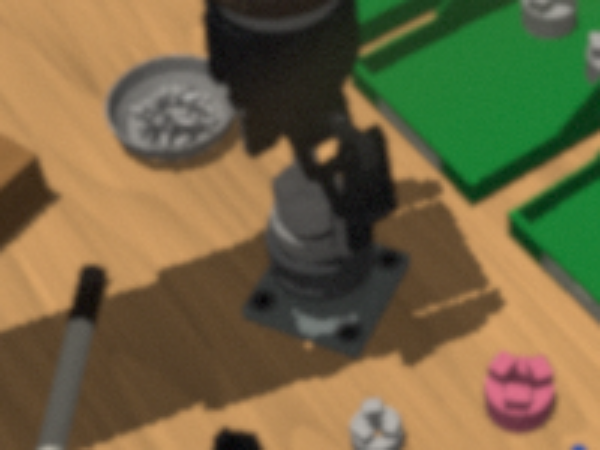

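The fingers straddle the coupling (crop (300,200)) and the near tip stays clear of the parts below. Correct y by 3 mm and close.

```bash
python3 -m pendant '[[1,[0.05,-0.15,0],0],[-1,[0,0,0],0],[-1,[0,0,0],0],[-1,[0,0,0],0],[-1,[0,0,0],0]]'
python3 -m pendant '[[-1,[0,0,0],0],[-1,[0,0,0],0],[-1,[0,0,0],0]]'
python3 -c "
from h import *
go(.612,.086,.2)"
```

```text
t: 4.07
tool_pos: [0.445, 0.0206, 0.0816]
tcp_rot: [3.141, 0.055, 0.001]
ft_force: [-1.7, 0.2, 22.5]
finger_gap: 0.0392
grip_force: 29.2
t: 4.32
tool_pos: [0.4455, 0.0205, 0.082]
tcp_rot: [3.141, 0.055, 0.002]
ft_force: [-0.8, 0.0, 5.6]
finger_gap: 0.0382
grip_force: 60.4
t4.3 pos [445.5  20.5  82. ] a 2.00 turn 0.0 xyz [ 8.44 -2.98 -5.9 ] f [-0.8  0.   5.6] gap 0.0382 q6 1.31
```

```bash
python3 -m pendant '[[-1,[0,0,-0.25],0],[-1,[0,0,-0.5],0],[-1,[0,0,-1],0],[-1,[0,0,-1],0],[-1,[0,0,0],0]]' 
python3 -c "
from h import *
go(.612,.086,.13,0.5)
d=cam('top');P=pts(d);q=P[205:295,225:310].reshape(-1,3)
cv2.imwrite('pics/s2.png',cv2.resize(d['frame'][170:320,180:380],None,fx=3,fy=3)[:,:,::-1])"
```

```text
t: 4.73
tool_pos: [0.4474, 0.0201, 0.1405]
tcp_rot: [3.139, 0.055, 0.011]
ft_force: [0.5, 0.1, -0.8]
finger_gap: 0.0381
grip_force: 60.3
t4.7 pos [447.4  20.1 140.5] a 2.01 turn 0.3 xyz [ 8.26 -3.22  0.52] f [ 0.5  0.1 -0.8] gap 0.0381 q6 1.31
```

View pics/s2.png

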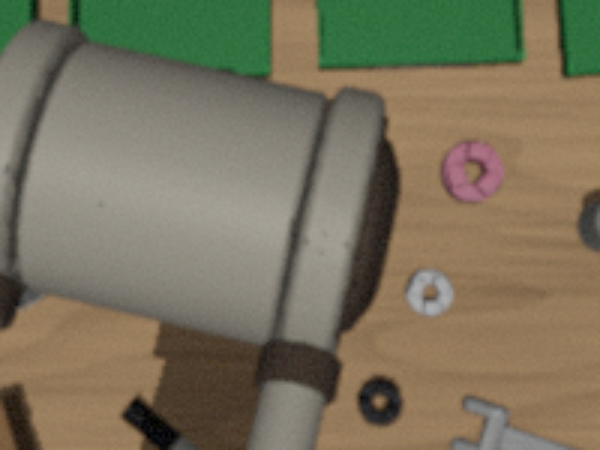

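The top view is blocked by the arm. The held gap of 38 mm and about 1 N of weight show the coupling is in the grip. Now carry it over.

```bash
python3 -m pendant '[[-1,[0,0,0],0.3],[-1,[0.92,-0.36,0],0],[-1,[0.92,-0.36,0],0],[-1,[0.92,-0.36,0],0],[-1,[0.92,-0.36,0],0]]' |head -2
python3 -m pendant '[[-1,[0.92,-0.36,0],0],[-1,[0.92,-0.36,0],0],[-1,[0.92,-0.36,0],0],[-1,[0.92,-0.36,0],0],[-1,[0.92,-0.36,0],0]]' |head -2
python3 -m pendant '[[-1,[0,0,0],0],[-1,[0,0,1],0],[-1,[0,0,1],0],[-1,[0,0,1],0],[-1,[0,0,1],0]]' |head -2
python3 -m pendant '[[-1,[0,0,1],0],[-1,[0,0,0.5],0],[-1,[0,0,0.2],0],[-1,[0,0,0],0]]'
python3 -c "
from h import *
go(.612,.086,.008,0.5)
d=cam('side');cv2.imwrite('pics/s3.png',cv2.resize(d['frame'][80:230,190:390],None,fx=3,fy=3)[:,:,::-1])"
```

```text
t: 5.2
tool_pos: [0.5179, 0.0506, 0.1348]
t: 5.62
tool_pos: [0.6096, 0.0874, 0.1344]
t: 6.03
tool_pos: [0.6083, 0.0868, 0.0542]
t: 6.37
tool_pos: [0.6084, 0.0868, 0.0209]
tcp_rot: [-3.141, -0.014, 0.005]
ft_force: [0.2, -0.1, -1.2]
finger_gap: 0.038
grip_force: 60.4
t6.4 pos [608.4  86.8  20.9] a 0.50 turn -0.0 xyz [0.18 0.04 0.65] f [ 0.2 -0.1 -1.2] gap 0.0380 q6 1.51
```

View pics/s3.png

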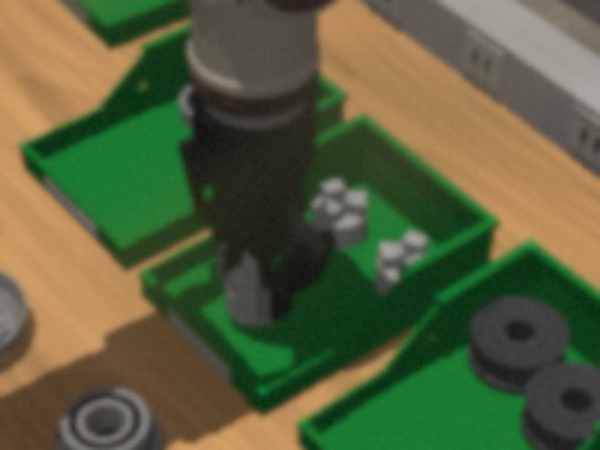

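The coupling is upright between the fingers, just above the floor of its bin (crop (245,290)), and the bearing now tops the stack (105,420). Lower it until contact.

```bash
python3 -m pendant '[[-1,[0,0,0.25],0],[-1,[0,0,0.15],0],[-1,[0,0,0.1],0],[-1,[0,0,0],0]]' |sed -n '2p;4p'
python3 -m pendant '[[-1,[0,0,0.08],0],[-1,[0,0,0],0]]' |sed -n '2p;4p'
python3 -m pendant '[[-1,[0,0,0.05],0],[-1,[0,0,0],0]]' |sed -n '2p;4p'
```

```text
tool_pos: [0.6097, 0.0869, 0.0122]
ft_force: [0.6, -0.4, -1.1]
tool_pos: [0.6098, 0.0869, 0.0107]
ft_force: [0.7, -0.8, -1.8]
tool_pos: [0.6098, 0.0869, 0.0096]
ft_force: [0.5, -0.3, -0.4]
```

```bash
python3 -m pendant '[[-1,[0,0,0.05],0],[-1,[0,0,0],0]]' |sed -n '2p;4p'
python3 -m pendant '[[-1,[0,0,0.05],0],[-1,[0,0,0],0]]' |sed -n '2p;4p'
python3 -m pendant '[[-1,[0,0,0.04],0],[-1,[0,0,0],0]]' |sed -n '2p;4p'
```

```text
tool_pos: [0.6098, 0.0869, 0.0086]
ft_force: [-0.3, 0.1, -1.8]
tool_pos: [0.61, 0.0869, 0.0081]
ft_force: [-1.2, 0.2, 1.7]
tool_pos: [0.61, 0.0869, 0.008]
ft_force: [-4.1, -0.3, 7.5]
```

Contact came at the predicted height (8 mm). Release, retreat and return for the bearing.

```bash
python3 -m pendant '[[0.5,[0,0,0],0],[0.5,[0,0,0],0],[0.5,[0,0,0],0],[0.5,[0,0,-0.3],0],[0.5,[0,0,-1],0]]' 
python3 -m pendant '[[0.5,[0,0,-1],0],[0.5,[0,0,-1],0],[1,[0,0,-1],0],[1,[0,0,-1],0],[1,[0,0,-1],0]]' |head -2
python3 -m pendant '[[1,[-1,0.41,0],0],[1,[-1,0.41,0],0],[1,[-1,0.41,0],0],[1,[-1,0.41,0],0],[1,[-1,0.41,0],0]]' |head -2
python3 -m pendant '[[1,[-1,0.41,0],0],[1,[-1,0.41,0],0],[1,[-1,0.41,0],0],[1,[0,0,0],0]]' |head -2
python3 -c "
from h import *
go(.4466,.0184,.065,2)
d=cam('wrist');P=pts(d);np.savez('w.npz',**d)
cv2.imwrite('pics/w1.png',d['frame'][:,:,::-1])
d=cam('top');P=pts(d);u,v=236,165
q=P[140:200,195:275].reshape(-1,3);q=q[(q[:,2]>.012)&(abs(q[:,1]-.087)<.06)&(abs(q[:,0]-.61)<.035)]
e=cv2.minEnclosingCircle((q[:,:2]*1000).astype(np.float32));print('coupling',e,np.percentile(q[:,2],[20,50,90,99]))
q=P[205:295,225:310].reshape(-1,3)
for lo,hi in [(.006,.018),(.055,.066),(.07,.08)]:
    a=q[(q[:,2]>lo)&(q[:,2]<hi)]
    if len(a)>5:
        r=cv2.minAreaRect((a[:,:2]*1000).astype(np.float32));print(lo,len(a),np.round(r,1) if 0 else r)
"
```

```text
t: 8.0
tool_pos: [0.6069, 0.087, 0.03]
tcp_rot: [-3.141, -0.014, 0.011]
ft_force: [-0.6, -0.4, -0.4]
finger_gap: 0.0638
grip_force: 0.0
t: 8.42
tool_pos: [0.6098, 0.0869, 0.1343]
t: 8.83
tool_pos: [0.5093, 0.0447, 0.1332]
t: 9.17
tool_pos: [0.4474, 0.0194, 0.1324]
t9.2 pos [447.4  19.4 132.4] a 0.45 turn -0.31 xyz [-0.04  0.05  3.37] f [-0.3  0.4  0.6] gap 0.0850 q6 1.34
coupling ((608.9331665039062, 86.81340026855469), 20.000967025756836) [0.02410494 0.02788072 0.0377309  0.03950586]
```

View pics/w1.png

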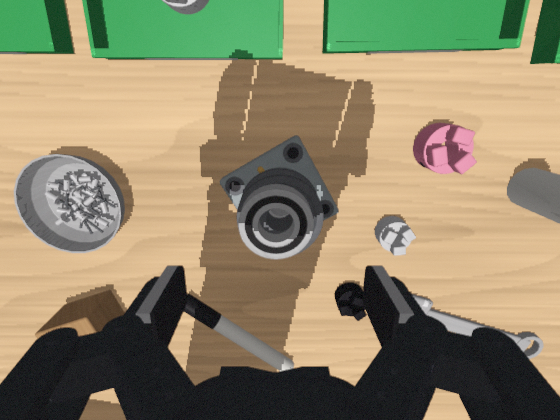

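The coupling is upright in its bin at (609,87) mm, with its top at about 37 mm. The wrist view shows the bearing on the pulley at (278,222). Measure it with wrist depth.

```bash
cat >> h.py <<'E'
def stack(n,lo=.0,d=None):
    d=d or cam(n);P=pts(d).reshape(-1,3);P=P[(np.hypot(P[:,0]-.446,P[:,1]-.016)<.07)]
    for a,b in [(.008,.018),(.028,.038),(.055,.066),(.07,.08)]:
        q=(P[(P[:,2]>a)&(P[:,2]<b)][:,:2]*1000).astype(np.float32)
        if len(q)>30: print(n,a,len(q),'circ',np.round(cv2.minEnclosingCircle(q)[0],1),round(cv2.minEnclosingCircle(q)[1],1),'rect',[np.round(x,1) for x in cv2.minAreaRect(q)])
E
python3 -c "
from h import *
stack('wrist',d=dict(np.load('w.npz')))"
```

```text
wrist 0.008 2820 circ [447.9  14.4] 54.6 rect [array([447.6,  14.6]), array([80. , 79.7]), np.float64(30.5)]
wrist 0.028 175 circ [463.2  16.2] 26.7 rect [array([462. ,  17.9]), array([42.1, 42. ]), np.float64(54.6)]
wrist 0.055 1714 circ [446.9  15.5] 32.1 rect [array([451.7,  12.9]), array([63.9, 52.9]), np.float64(62.9)]
wrist 0.07 3500 circ [447.5  18.3] 26.3 rect [array([447.7,  18.4]), array([51.7, 51.4]), np.float64(9.0)]
```

```bash
python3 -m pendant '[[1,[0,0.05,1],0],[1,[0,0,1],0],[1,[0,0,0.8],0],[1,[0,0,0.4],0],[1,[0,0,0.17],0]]' | head -2
python3 -m pendant '[[-1,[0,0,0],0],[-1,[0,0,0],0],[-1,[0,0,0],0],[-1,[0,0,0],0],[-1,[0,0,0],0]]'
python3 -m pendant '[[-1,[0,0,0],0],[-1,[0,0,0],0]]'
```

```text
t: 9.68
tool_pos: [0.4502, 0.0193, 0.0644]
t: 10.1
tool_pos: [0.4519, 0.0186, 0.0673]
tcp_rot: [3.141, 0.014, 0.005]
ft_force: [-0.9, -0.2, 4.4]
finger_gap: 0.0491
grip_force: 61.2
t: 10.27
tool_pos: [0.4519, 0.0186, 0.0673]
tcp_rot: [3.141, 0.014, 0.005]
ft_force: [-0.5, -0.5, 5.5]
finger_gap: 0.049
grip_force: 61.2
```

```bash
python3 -m pendant '[[-1,[0,0,-0.25],0],[-1,[0,0,-0.5],0],[-1,[0,0,-1],0],[-1,[0,0,-1],0],[-1,[0,0,0],0]]' 
python3 -c "
from h import *
go(.6146,.251,.12,0.6)
d=cam('side');cv2.imwrite('pics/s4.png',cv2.resize(d['frame'][130:280,130:330],None,fx=3,fy=3)[:,:,::-1])"
```

```text
t: 10.68
tool_pos: [0.4535, 0.0183, 0.1251]
tcp_rot: [3.14, 0.014, 0.013]
ft_force: [1.5, -0.1, -0.8]
finger_gap: 0.0484
grip_force: 62.2
t10.7 pos [453.5  18.3 125.1] a 0.51 turn -0.02 xyz [  8.18 -11.55   0.26] f [ 1.5 -0.1 -0.8] gap 0.0484 q6 1.33
```

View pics/s4.png

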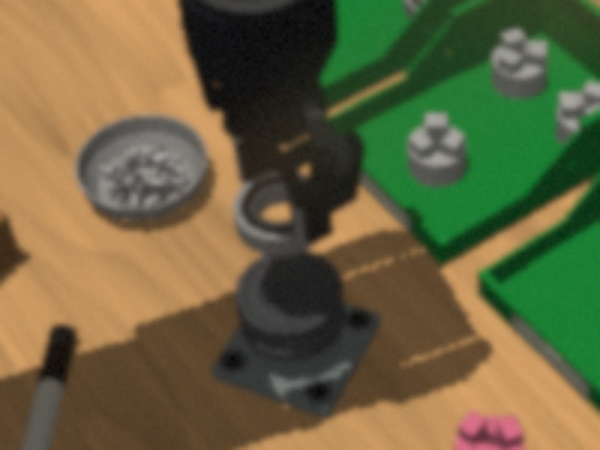

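The bearing alone is in the grip and level (crop (275,215)). The pulley stays on the flange, and the coupling stands in its bin (437,150).

```bash
python3 -m pendant '[[-1,[0.7,-0.97,0],0],[-1,[0.7,-0.97,0],0],[-1,[0.7,-0.97,0],0],[-1,[0.7,-0.97,0],0],[-1,[0.7,-0.97,0],0]]' |head -2
python3 -m pendant '[[-1,[0.7,-0.97,0],0],[-1,[0.7,-0.97,0],0],[-1,[0.7,-0.97,0],0],[-1,[0.7,-0.97,0],0],[-1,[0.7,-0.97,0],0]]' |head -2
python3 -m pendant '[[-1,[0.7,-0.97,0],0],[-1,[0.7,-0.97,0],0],[-1,[0,0,1],0],[-1,[0,0,1],0],[-1,[0,0,1],0]]' |head -2
python3 -m pendant '[[-1,[0,0,1],0],[-1,[0,0,0.5],0],[-1,[0,0,0.3],0],[-1,[0,0,0],0]]'
python3 -c "
from h import *
go(.6190,.251,.0083,0.6)"
```

```text
t: 11.15
tool_pos: [0.5192, 0.1175, 0.1192]
t: 11.57
tool_pos: [0.5883, 0.215, 0.1188]
t: 11.98
tool_pos: [0.6157, 0.2535, 0.0583]
t: 12.32
tool_pos: [0.615, 0.2528, 0.0224]
tcp_rot: [3.141, 0.014, -0.005]
ft_force: [-1.0, -0.5, -1.5]
finger_gap: 0.0489
grip_force: 62.4
t12.3 pos [615.  252.8  22.4] a 0.49 turn -0.02 xyz [0.2  0.09 0.71] f [-1.  -0.5 -1.5] gap 0.0489 q6 1.77
```

```bash
python3 -m pendant '[[-1,[0.1,0.05,0.3],0],[-1,[0,0,0.18],0],[-1,[0,0,0],0]]' |sed -n '2p;4p'
python3 -m pendant '[[-1,[0,0,0.05],0],[-1,[0,0,0],0]]' |sed -n '2p;4p'
python3 -m pendant '[[-1,[0,0,0.05],0],[-1,[0,0,0],0]]' |sed -n '2p;4p'
python3 -m pendant '[[-1,[0,0,0.05],0],[-1,[0,0,0],0]]' |sed -n '2p;4p'
python3 -m pendant '[[-1,[0,0,0.04],0],[-1,[0,0,0],0]]' |sed -n '2p;4p'
```

```text
tool_pos: [0.6187, 0.2521, 0.015]
ft_force: [-0.2, -0.4, -1.3]
tool_pos: [0.6187, 0.2522, 0.0143]
ft_force: [-0.5, 0.6, -1.5]
tool_pos: [0.6185, 0.2522, 0.0131]
ft_force: [-0.2, -0.2, -1.2]
tool_pos: [0.6183, 0.2522, 0.0118]
ft_force: [0.2, -1.0, -0.6]
tool_pos: [0.6183, 0.2522, 0.0109]
ft_force: [-0.2, -0.1, -1.7]
```

```bash
python3 -m pendant '[[-1,[0,0,0.05],0],[-1,[0,0,0],0]]' |sed -n '2p;4p'
python3 -m pendant '[[-1,[0,0,0.05],0],[-1,[0,0,0],0]]' |sed -n '2p;4p'
python3 -m pendant '[[-1,[0,0,0.05],0],[-1,[0,0,0],0]]' |sed -n '2p;4p'
python3 -m pendant '[[-1,[0,0,0.03],0],[-1,[0,0,0],0]]' |sed -n '2p;4p'
```

```text
tool_pos: [0.6182, 0.2521, 0.0099]
ft_force: [-0.2, -0.5, -1.6]
tool_pos: [0.6182, 0.2522, 0.0089]
ft_force: [-0.7, -0.4, -1.3]
tool_pos: [0.6185, 0.2522, 0.0084]
ft_force: [-1.8, -0.4, 0.2]
tool_pos: [0.6185, 0.2522, 0.0083]
ft_force: [-3.3, -0.8, 4.2]
```

```bash
python3 -m pendant '[[0.75,[0,0,0],0],[0.75,[0,0,0],0],[0.75,[0,0,0],0],[0.75,[0,0,-0.3],0],[0.75,[0,0,-1],0]]' | tail -2
python3 -m pendant '[[0.75,[0,0,-1],0],[0.75,[0,0,-1],0],[1,[0,0,-1],0],[1,[0,0,-1],0],[1,[-0.71,0.99,-0.5],0]]' |head -2
python3 -m pendant '[[1,[-0.71,0.99,0],0],[1,[-0.71,0.99,0],0],[1,[-0.71,0.99,0],0],[1,[-0.71,0.99,0],0],[1,[-0.71,0.99,0],0]]' |head -2
python3 -m pendant '[[1,[-0.71,0.99,0],0],[1,[-0.71,0.99,0],0],[1,[-0.71,0.99,0],0],[1,[-0.71,0.99,0],0],[1,[-0.71,0.99,0],0]]' |head -2
python3 -m pendant '[[1,[-0.71,0.99,0],0],[1,[0,0,0],0],[1,[0,0,0],0]]' |head -2
python3 -c "
from h import *
go(.447,.0155,.029)
stack('wrist')
d=cam('top');q=pts(d).reshape(-1,3);q=q[(q[:,2]>.012)&(abs(q[:,1]-.252)<.05)&(abs(q[:,0]-.615)<.035)]
print('bearing',cv2.minEnclosingCircle((q[:,:2]*1000).astype(np.float32)),np.percentile(q[:,2],[10,50,90]))
"
```

```text
finger_gap: 0.0746
grip_force: 0.0
t: 14.73
tool_pos: [0.6074, 0.2346, 0.1277]
t: 15.15
tool_pos: [0.5336, 0.1318, 0.1239]
t: 15.57
tool_pos: [0.4635, 0.0322, 0.124]
t: 15.82
tool_pos: [0.45, 0.0125, 0.124]
t15.8 pos [450.   12.5 124. ] a 0.38 turn 0.0 xyz [-0.15 -0.15  4.75] f [-0.  -0.3  0.2] gap 0.0851 q6 1.32
wrist 0.008 3014 circ [447.2  14.5] 54.9 rect [array([447.6,  14.7]), array([79.5, 80. ]), np.float64(30.5)]
wrist 0.028 210 circ [463.5  16.1] 27.1 rect [array([462.1,  17.6]), array([42.1, 42.3]), np.float64(52.7)]
wrist 0.055 5506 circ [446.8  15.8] 32.4 rect [array([446.9,  15.5]), array([64. , 63.6]), np.float64(19.9)]
bearing ((613.2252197265625, 252.7408447265625), 26.850948333740234) [0.01515231 0.01740382 0.01963875]
```

The bearing lies flat in its bin (top at 17–19 mm, at (613,253)). The pulley centre is (447,15.6). Grip it.

```bash
python3 -m pendant '[[1,[-0.15,-0.15,0],0],[1,[0,0,1],0],[1,[0,0,1],0],[1,[0,0,1],0],[1,[0,0,1],0]]' | head -2
python3 -m pendant '[[1,[0,0,0.6],0],[1,[0,0,0.3],0],[1,[0,0,0],0]]' | sed -n '2p;4p'
python3 -m pendant '[[-1,[0,0,0],0],[-1,[0,0,0],0],[-1,[0,0,0],0],[-1,[0,0,0],0],[-1,[0,0,0],0]]'
python3 -m pendant '[[-1,[0,0,0],0],[-1,[0,0,0],0]]'
```

```text
t: 16.33
tool_pos: [0.4474, 0.017, 0.0428]
tool_pos: [0.446, 0.017, 0.0242]
ft_force: [-0.3, -0.2, -0.2]
t: 17.0
tool_pos: [0.4483, 0.0159, 0.027]
tcp_rot: [3.141, 0.014, 0.004]
ft_force: [-1.5, 0.8, 6.0]
finger_gap: 0.0624
grip_force: 65.0
t: 17.17
tool_pos: [0.4483, 0.016, 0.027]
tcp_rot: [3.141, 0.014, 0.004]
ft_force: [-2.2, 1.2, 5.9]
finger_gap: 0.0619
grip_force: 65.0
```

```bash
python3 -m pendant '[[-1,[0,0,-0.2],0],[-1,[0,0,-0.4],0],[-1,[0,0,-0.8],0],[-1,[0,0,-1],0],[-1,[0,0,-1],0]]' 
python3 -m pendant '[[-1,[0,0,-1],0],[-1,[0,0,0],0]]' | sed -n '2p;4,6p'
python3 -c "
from h import *
go(.619,-.0854,.11,1.7)
d=cam('side');cv2.imwrite('pics/s5.png',cv2.resize(d['frame'][130:280,130:330],None,fx=3,fy=3)[:,:,::-1])"
```

```text
t: 17.58
tool_pos: [0.4462, 0.0163, 0.0942]
tcp_rot: [-3.141, -0.014, 0.002]
ft_force: [0.3, -0.0, -3.2]
finger_gap: 0.0622
grip_force: 66.3
tool_pos: [0.4499, 0.0154, 0.1178]
ft_force: [1.8, -0.7, -3.6]
finger_gap: 0.0623
grip_force: 66.5
t17.8 pos [449.9  15.4 117.8] a 0.50 turn -0.24 xyz [8.3  5.29 0.39] f [ 1.8 -0.7 -3.6] gap 0.0623 q6 1.33
```

View pics/s5.png

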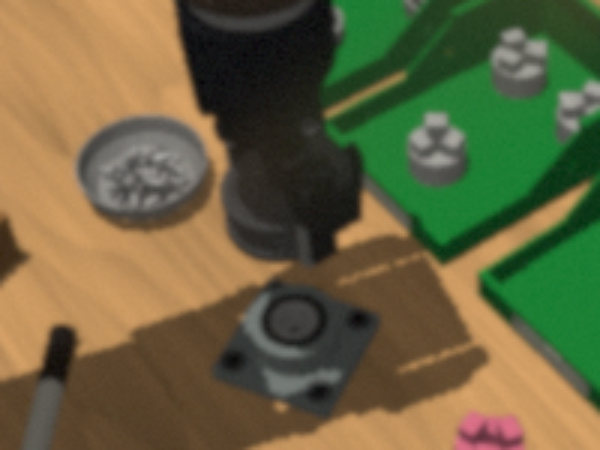

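The pulley is held level (crop (265,215)) and the flange stays put (295,345). Carry the pulley to its bin.

```bash
python3 -m pendant '[[-1,[0,0,0],-0.24],[-1,[0.92,0.59,0],0],[-1,[0.92,0.59,0],0],[-1,[0.92,0.59,0],0],[-1,[0.92,0.59,0],0]]' |head -2
python3 -m pendant '[[-1,[0.92,0.59,0],0],[-1,[0.92,0.59,0],0],[-1,[0.92,0.59,0],0],[-1,[0.92,0.59,0],0],[-1,[0.92,0.59,0],0]]' |head -2
python3 -m pendant '[[-1,[0,0,0],0],[-1,[0,0,1],0],[-1,[0,0,1],0],[-1,[0,0,1],0],[-1,[0,0,1],0]]' |head -2
python3 -m pendant '[[-1,[0,0,0.6],0],[-1,[0,0,0.3],0],[-1,[0,0,0],0]]' |sed -n '2p;4p'
python3 -c "
from h import *
go(.619,-.0854,-.004,1.7)"
```

```text
t: 18.22
tool_pos: [0.5212, -0.029, 0.1111]
t: 18.63
tool_pos: [0.6149, -0.0853, 0.1105]
t: 19.05
tool_pos: [0.6136, -0.0843, 0.0303]
tool_pos: [0.6136, -0.0844, 0.0129]
ft_force: [-0.2, 0.8, -3.8]
t19.3 pos [613.6 -84.4  12.9] a 1.72 turn 0.0 xyz [0.27 0.06 0.85] f [-0.2  0.8 -3.8] gap 0.0623 q6 1.21
```

```bash
python3 -m pendant '[[-1,[0.2,0.05,0.2],0],[-1,[0,0,0.2],0],[-1,[0,0,0],0]]' |sed -n '2p;4p'
python3 -m pendant '[[-1,[0,0,0.1],0],[-1,[0,0,0],0]]' |sed -n '2p;4p'
python3 -m pendant '[[-1,[0,0,0.07],0],[-1,[0,0,0],0]]' |sed -n '2p;4p'
python3 -m pendant '[[-1,[0,0,0.05],0],[-1,[0,0,0],0]]' |sed -n '2p;4p'
python3 -m pendant '[[-1,[0,0,0.05],0],[-1,[0,0,0],0]]' |sed -n '2p;4p'
```

```text
tool_pos: [0.6204, -0.0863, 0.0079]
ft_force: [-0.9, 0.4, -2.4]
tool_pos: [0.6199, -0.0861, 0.0057]
ft_force: [-0.2, 0.4, -3.5]
tool_pos: [0.6197, -0.086, 0.0041]
ft_force: [0.2, 0.4, -2.6]
tool_pos: [0.6197, -0.086, 0.003]
ft_force: [-1.0, 0.4, -3.3]
tool_pos: [0.6197, -0.086, 0.0019]
ft_force: [0.1, -0.2, -3.1]
```

```bash
python3 -m pendant '[[-1,[0,0,0.1],0],[-1,[0,0,0],0]]' |sed -n '2p;4p'
python3 -m pendant '[[-1,[0,0,0.07],0],[-1,[0,0,0],0]]' |sed -n '2p;4p'
python3 -m pendant '[[-1,[0,0,0.05],0],[-1,[0,0,0],0]]' |sed -n '2p;4p'
python3 -m pendant '[[-1,[0,0,0.05],0],[-1,[0,0,0],0]]' |sed -n '2p;4p'
```

```text
tool_pos: [0.6195, -0.086, -0.0003]
ft_force: [0.2, -1.0, -3.6]
tool_pos: [0.6195, -0.086, -0.0016]
ft_force: [-0.6, 0.9, -3.5]
tool_pos: [0.6199, -0.0861, -0.0023]
ft_force: [-0.2, -0.0, -4.0]
tool_pos: [0.6199, -0.0861, -0.0024]
ft_force: [-4.1, 0.9, 3.3]
```

```bash
python3 -m pendant '[[1,[0,0,0],0],[1,[0,0,0],0],[1,[0,0,0],0],[1,[0,0,-0.3],0],[1,[0,0,-1],0]]' | tail -2
python3 -m pendant '[[1,[0,0,-1],0],[1,[0,0,-1],0],[1,[0,0,-1],0],[1,[0,0,-1],0],[1,[0,0,-1],0]]' |head -2
python3 -m pendant '[[1,[-0.94,-0.52,0],0],[1,[-0.94,-0.52,0],0],[1,[-0.94,-0.52,0],0],[1,[-0.94,-0.52,0],0],[1,[-0.94,-0.52,0],0]]' |head -2
python3 -m pendant '[[1,[-0.94,-0.52,0],0],[1,[-0.94,-0.52,0],0],[1,[-0.94,-0.52,0],0],[1,[-0.94,-0.52,0],0],[1,[0,0,0],-1]]' |head -2
python3 -m pendant '[[1,[0,0,0],-0.96],[1,[0,0,0],-0.96],[1,[0,0,0],-0.96],[1,[0,0,0],-0.96],[1,[0,0,0],-0.92]]' |head -2
python3 -m pendant '[[1,[0,0,0],0]]' |head -2
python3 -c "
from h import *
stack('wrist')
go(.447,.015,.0145,30.5)
d=cam('top');q=pts(d).reshape(-1,3);q=q[(q[:,2]>.022)&(abs(q[:,1]+.085)<.05)&(abs(q[:,0]-.619)<.042)]
print('pulley',cv2.minEnclosingCircle((q[:,:2]*1000).astype(np.float32)),np.percentile(q[:,2],[10,50,90]))
"
```

```text
finger_gap: 0.0851
grip_force: 0.0
t: 21.72
tool_pos: [0.6199, -0.0861, 0.1243]
t: 22.13
tool_pos: [0.5235, -0.0365, 0.1232]
t: 22.55
tool_pos: [0.4447, 0.0043, 0.1223]
t: 22.97
tool_pos: [0.4481, 0.0024, 0.1233]
t: 23.05
tool_pos: [0.4481, 0.0024, 0.1233]
wrist 0.008 4507 circ [447.8  15.2] 54.9 rect [array([447.5,  14.8]), array([79.8, 80.3]), np.float64(30.3)]
wrist 0.028 3529 circ [450.7  16.5] 31.6 rect [array([447.4,  14.9]), array([55.6, 55.9]), np.float64(78.1)]
t23.1 pos [448.1   2.4 123.2] a 30.41 turn -0.02 xyz [ 0.27 -0.57  5.43] f [ 0.1 -0.8  0.2] gap 0.0855 q6 0.77
pulley ((618.2657470703125, -85.47850036621094), 32.19917678833008) [0.027921   0.03020583 0.03227242]
```

The pulley is flat in its bin (top at about 30 mm). The flange unit is at (447.4,14.9) with a yaw of 30.4°. Grip its boss.

```bash
python3 -m pendant '[[1,[0.27,-0.6,0],0],[1,[0,0,1],0],[1,[0,0,1],0],[1,[0,0,1],0],[1,[0,0,1],0]]' | head -2
python3 -m pendant '[[1,[0,0,0.8],0],[1,[0,0,0.5],0],[1,[0,0,0.2],0],[1,[0,0,0],0]]' | sed -n '2p;4p'
python3 -c "
from h import *
go(.4474,.0149,.013,30.4)"
```

```text
t: 23.57
tool_pos: [0.4467, 0.0156, 0.0422]
tool_pos: [0.446, 0.0157, 0.0122]
ft_force: [-0.2, -0.0, -0.7]
t23.9 pos [446.   15.7  12.2] a 30.45 turn 0.01 xyz [ 0.04  0.07 -0.04] f [-0.2 -0.  -0.7] gap 0.0856 q6 0.80
```

```bash
python3 -m pendant '[[1,[0.04,0.06,-0.04],0],[-1,[0,0,0],0],[-1,[0,0,0],0],[-1,[0,0,0],0],[-1,[0,0,0],0]]' | sed -n '2p;4,6p'
python3 -m pendant '[[-1,[0,0,0],0],[-1,[0,0,0],0],[-1,[0,0,0],0]]' | sed -n '2p;4,6p'
python3 -m pendant '[[-1,[0,0,-0.2],0],[-1,[0,0,-0.4],0],[-1,[0,0,-0.8],0],[-1,[0,0,-1],0],[-1,[0,0,-1],0]]' | sed -n '2p;4,6p'
python3 -m pendant '[[-1,[0,0,-1],0],[-1,[0,0,0],0],[-1,[0,0,0],0]]' | sed -n '2p;4,6p'
python3 -c "
from h import *
go(.6150,-.2515,.1,3.0)
d=cam('side');cv2.imwrite('pics/s6.png',cv2.resize(d['frame'][130:280,130:330],None,fx=3,fy=3)[:,:,::-1])"
```

```text
tool_pos: [0.4485, 0.0149, 0.0148]
ft_force: [-2.6, 1.5, 7.7]
finger_gap: 0.0537
grip_force: 62.6
tool_pos: [0.4485, 0.0149, 0.0148]
ft_force: [-2.4, 1.1, 8.4]
finger_gap: 0.0538
grip_force: 62.7
tool_pos: [0.4462, 0.0153, 0.0815]
ft_force: [1.4, 0.1, -6.0]
finger_gap: 0.0541
grip_force: 64.8
tool_pos: [0.4481, 0.0148, 0.102]
ft_force: [-0.5, 0.8, -6.9]
finger_gap: 0.0539
grip_force: 65.3
t25.2 pos [448.1  14.8 102. ] a 30.50 turn 5.5 xyz [ 7.64 13.74  0.1 ] f [-0.5  0.8 -6.9] gap 0.0539 q6 0.80
```

View pics/s6.png

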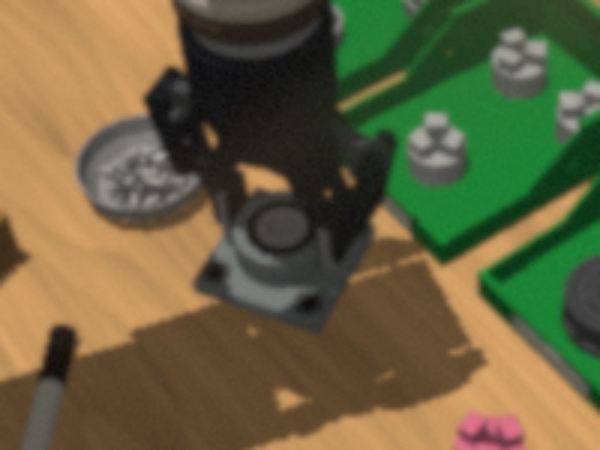

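The flange unit is lifted level (crop (280,250)). Its weight of about 6.9 N is right for 0.6 kg. Turn it square to the bin and carry it over, well clear of the bottle.

```bash
python3 -m pendant '[[-1,[0,0,0],1],[-1,[0,0,0],1],[-1,[0,0,0],1],[-1,[0,0,0],1],[-1,[0,0,0],1]]' |head -2
python3 -m pendant '[[-1,[0,0,0],0.5],[-1,[0.55,0.98,0],0],[-1,[0.55,0.98,0],0],[-1,[0.55,0.98,0],0],[-1,[0.55,0.98,0],0]]' |head -2
python3 -m pendant '[[-1,[0.55,0.98,0],0],[-1,[0.55,0.98,0],0],[-1,[0.55,0.98,0],0],[-1,[0.55,0.98,0],0],[-1,[0.55,0.98,0],0]]' |head -2
python3 -m pendant '[[-1,[0.55,0.98,0],0],[-1,[0.55,0.98,0],0],[-1,[0.55,0.98,0],0],[-1,[0.55,0.98,0],0],[-1,[0.55,0.98,0],0]]' |head -2
python3 -m pendant '[[-1,[0,0,0.5],0],[-1,[0,0,0],0],[-1,[0,0,0],0]]' |sed -n '2p;4,5p'
python3 -c "
from h import *
go(.6150,-.2515,.018,3.0)
d=cam('wrist');cv2.imwrite('pics/w2.png',d['frame'][:,:,::-1])
d=cam('side');P=pts(d)
cv2.imwrite('pics/s7.png',cv2.resize(d['frame'][190:350,330:510],None,fx=3,fy=3)[:,:,::-1])"
```

```text
t: 25.7
tool_pos: [0.4458, 0.0154, 0.0991]
t: 26.12
tool_pos: [0.4944, -0.0612, 0.099]
t: 26.53
tool_pos: [0.5545, -0.1561, 0.0984]
t: 26.95
tool_pos: [0.6146, -0.2509, 0.0977]
tool_pos: [0.6135, -0.2494, 0.0877]
ft_force: [-0.5, 0.2, -6.6]
finger_gap: 0.0539
t27.2 pos [ 613.5 -249.4   87.7] a 2.99 turn -0.0 xyz [0.07 0.11 3.49] f [-0.5  0.2 -6.6] gap 0.0539 q6 0.95
```

View pics/w2.png

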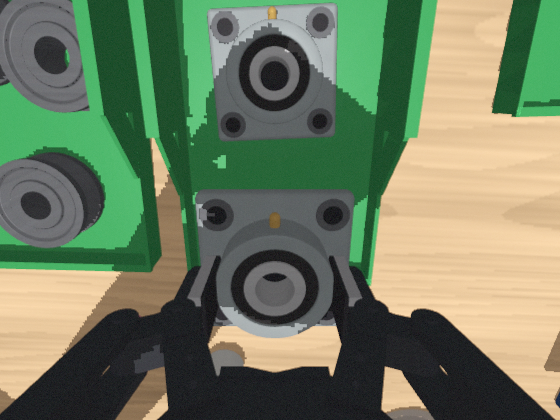

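View pics/s7.png

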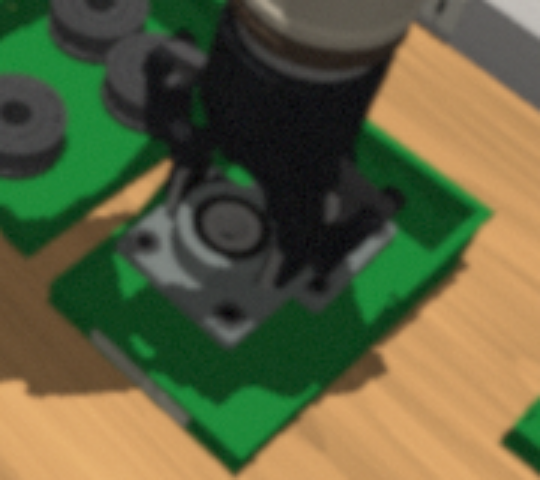

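The flange unit hangs square to its bin (wrist view: plate edges parallel to the stock plate at (275,75); side crop (225,260)), with room on all sides. Lower it.

```bash
python3 -m pendant '[[-1,[0.05,0.1,0.6],0],[-1,[0,0,0.8],0],[-1,[0,0,0.8],0],[-1,[0,0,0.5],0],[-1,[0,0,0],0]]' |sed -n '2p;4p'
python3 -m pendant '[[-1,[0,0,0.2],0],[-1,[0,0,0.15],0],[-1,[0,0,0],0]]' |sed -n '2p;4p'
python3 -c "
from h import *
go(.6150,-.2515,.018,3.0)"
```

```text
tool_pos: [0.6146, -0.2512, 0.0337]
ft_force: [-1.6, 0.8, -7.1]
tool_pos: [0.6173, -0.2531, 0.0308]
ft_force: [-0.0, -0.2, -6.0]
t28.0 pos [ 617.3 -253.1   30.8] a 3.01 turn 0.0 xyz [-0.11 -0.09  0.64] f [-0.  -0.2 -6. ] gap 0.0535 q6 0.95
```

```bash
python3 -m pendant '[[-1,[0,0,0.2],0],[-1,[0,0,0.15],0],[-1,[0,0,0],0]]' |sed -n '2p;4p'
python3 -m pendant '[[-1,[0,0,0.1],0],[-1,[0,0,0],0]]' |sed -n '2p;4p'
python3 -m pendant '[[-1,[0,0,0.05],0],[-1,[0,0,0],0]]' |sed -n '2p;4p'
python3 -m pendant '[[-1,[0,0,0.05],0],[-1,[0,0,0],0]]' |sed -n '2p;4p'
```

```text
tool_pos: [0.6166, -0.2528, 0.023]
ft_force: [0.9, 0.8, -7.2]
tool_pos: [0.6168, -0.2529, 0.0212]
ft_force: [0.5, -0.0, -6.5]
tool_pos: [0.6169, -0.253, 0.0204]
ft_force: [-0.0, 0.3, -7.0]
tool_pos: [0.6169, -0.2529, 0.0194]
ft_force: [0.2, -0.6, -6.3]
```

```bash
python3 -m pendant '[[-1,[0,0,0.05],0],[-1,[0,0,0],0]]' |sed -n '2p;4p'
python3 -m pendant '[[-1,[0,0,0.05],0],[-1,[0,0,0],0]]' |sed -n '2p;4p'
python3 -m pendant '[[-1,[0,0,0.05],0],[-1,[0,0,0],0]]' |sed -n '2p;4p'
```

```text
tool_pos: [0.6169, -0.2529, 0.0183]
ft_force: [-0.8, 0.9, -6.2]
tool_pos: [0.617, -0.253, 0.018]
ft_force: [-1.5, 1.2, -2.9]
tool_pos: [0.617, -0.253, 0.0179]
ft_force: [-5.0, 3.4, 4.0]
```

```bash
python3 -m pendant '[[0.8,[0,0,0],0],[0.8,[0,0,0],0],[0.8,[0,0,0],0],[0.8,[0,0,-0.3],0],[0.8,[0,0,-1],0]]' | sed -n '4,6p'
python3 -m pendant '[[0.8,[0,0,-1],0],[0.8,[0,0,-1],0],[0.8,[0,0,-1],0],[0.8,[0,0,-1],0],[0.8,[0,0,-1],0]]' |head -2
python3 -m pendant '[[0.8,[-1,-0.5,-1],0],[0.8,[-1,-0.5,-0.5],0],[0.8,[-1,-0.5,0],0],[0.8,[-1,-0.5,0],0],[0.8,[-1,-0.5,0],0]]' |head -2
python3 -m pendant '[[0.8,[-1,0,0],0],[0.8,[-1,0,0],0],[0.8,[-1,0,0],0],[0.8,[0,0,0],0],[0.8,[0,0,0],0]]' |head -2
python3 -c "
from h import *
d=cam('top');cv2.imwrite('pics/top9.png',d['frame'][:,:,::-1]);P=pts(d).reshape(-1,3)
for n,x,y,r,zl in [('coupling',.609,.087,.03,.015),('bearing',.613,.252,.035,.012),('pulley',.619,-.0855,.04,.022),('flange',.614,-.253,.052,.009),('flange boss',.614,-.253,.04,.03),('dish',.441,.1964,.06,.012),('bottle',.4558,-.2094,.03,.012)]:
    q=P[(P[:,2]>zl)&(P[:,2]<.2)&(abs(P[:,0]-x)<r)&(abs(P[:,1]-y)<r)];
    if len(q): b=(q[:,:2]*1000).astype(np.float32);print(n,np.round(cv2.minEnclosingCircle(b)[0],1),[np.round(v,1) for v in cv2.minAreaRect(b)],np.percentile(q[:,2],[10,50,90,99]).round(3))
"
```

```text
ft_force: [0.5, 0.3, -0.6]
finger_gap: 0.0767
grip_force: 0.0
t: 30.05
tool_pos: [0.6172, -0.2531, 0.1443]
t: 30.47
tool_pos: [0.514, -0.2081, 0.1736]
t: 30.88
tool_pos: [0.4545, -0.2117, 0.1733]
coupling [609.3  87.2] [array([608.3,  86.5]), array([37.4, 38.1]), np.float64(50.0)] [0.023 0.028 0.038 0.039]
bearing [612.7 252.6] [array([613. , 252.4]), array([51.7, 51.5]), np.float64(18.9)] [0.015 0.018 0.02  0.021]
pulley [618.2 -85.1] [array([617.8, -85.7]), array([62.6, 62.8]), np.float64(1.2)] [0.028 0.03  0.032 0.034]
flange [ 610.9 -253.2] [array([ 611.3, -256.6]), array([ 96.9, 104. ]), np.float64(86.8)] [0.014 0.017 0.037 0.039]
flange boss [ 619.2 -252.2] [array([ 615.5, -251.5]), array([54.7, 54.9]), np.float64(42.7)] [0.034 0.036 0.038 0.04 ]
dish [440.9 196.5] [array([441.2, 196.6]), array([88.6, 86.7]), np.float64(1.3)] [0.013 0.017 0.025 0.026]
bottle [ 443.7 -207. ] [array([ 443.5, -206.8]), array([21.5, 14.4]), np.float64(45.2)] [0.024 0.064 0.073 0.104]
```

View pics/top9.png

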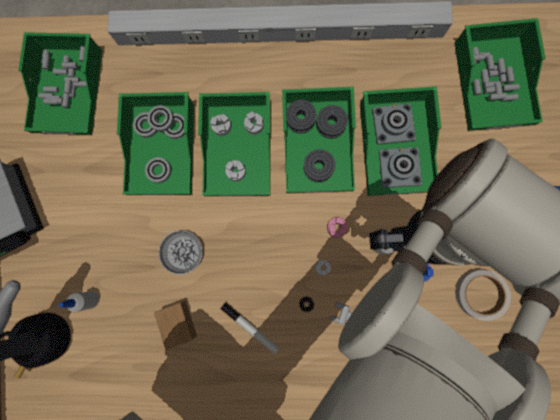

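All four parts lie flat in the right bins: bearing (157,168), coupling (235,169), pulley (319,165) and flange unit (403,167). The dish (181,252) has not moved, and the gripper hangs free, well above the bottle. Handing in.

```bash
python3 -c "
from h import *
s=state();print(s['ft_force'],abs(s['dq']).max());print(finish_job())"
```

```text
[-0.06089027 -0.05538752  0.33548587] 0.02045008739923346
the job is handed in; nothing more can be done
None
```

All four parts were set down flat in the front halves of their bins and the job was handed in at about 31 s; the dish measured unmoved, and the bottle was partly hidden from the camera at the end but nothing came near enough to touch it.

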